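Seat a glass rod against the hidden stop of a length jig

TASK

Take the thick white glass rod from the rod rest and slide it into the bore of the aluminium length jig until you feel its end meet the stop hidden inside, and keep it lightly but definitely pressed there for a moment (a few newtons; hard knocks or pushes chip the glass). Then fold the jig's clamp arm down until its pad lies on the rod, and let go, leaving the rod up against the stop and the other things on the bench where they are.

Things in the scene. Friction and masses are not known exactly. Their poses are not given: they have to be found in the camera images.
- rod: The thick rod to load: opaque white glass, round, 14 mm in diameter, 180 mm long, 50 to 85 g. Origin at its middle, x along it; both ends are alike. It lies on the rod rest beside the thin rod (70 mm between their axes, in either order), its axis 52 mm above the bench.
- thin_rod: Bystander: a white glass rod 9 mm in diameter and 180 mm long on the rod rest, its axis 50 mm above the bench. Origin at its middle, x along it.
- rest: Fixed dark steel rod rest. Origin on the bench under the rods' middles (to 8 mm), x along the rods towards the jig's side. Two crossbars run across, 6 mm wide, 150 mm long, tops 45 mm high, prongs beside the rods to 59 mm, at x = -8 and +60 mm: the rods' -x ends hang free; grip there, about 45 mm from the rod's middle.
- jig: Fixed length jig: aluminium block on a base plate 140 x 100 x 8 mm. Origin on the bench under the mouth of its blind bore; x points level into the bore, z up. Bore 16 x 16 mm, axis at y = 0, z = 45 mm. A rigid stop hides inside; its place differs every time, its face between x = 72 and 98 mm: find it by feel. The bench outside the mouth (x below 0) is free.
- mouth (a point): On the bore's axis, 12 mm inside the jig's outer face (jig x = 12, z = 45 mm), where its flared mouth ends (26 mm wide at the outside, also flared below). From here to jig x = 50 mm the bore is a channel open above, walls 47 mm high; then a roofed tunnel, top at 65 mm. Axes as the jig's.
- clamp (a joint): Clamp arm, hinged parallel to the bore at jig x = 35, y = -32, z = 58 mm. 0 = flat across the bore towards +y, rubber pad on the rod, top at z = 61 mm; grows as it swings up; starts at 0.55 to 0.9 rad. Steel, 14 mm wide, 6 mm thick. It stays where it is left; about 2 N pressing down near the bore moves it. 0 is its end of travel, so it presses the rod only lightly.
- clamp_end (a point): Centre of the 18 mm black ball at the end of the clamp arm, 73 mm from its hinge.
- paddle: Bystander: graphite paddle with a wooden handle, lying flat, about 200 mm long and 20 mm high. Origin on the bench near the plate's inner edge, x towards the plate.
- jar: Bystander: closed glass jar 64 mm in diameter, 80 mm high. Origin at the centre of its underside.
- marver: Bystander: flat graphite block 70 x 90 x 12 mm. Origin at the centre of its underside.
There are look-alikes about, which are no part of the job. What is shaped like the rod but purple or red is not meant.

How it is judged:
By the outcome, as a careful person would: the job done as asked, in the order asked, and still so for the second after the job is handed in, with the robot touching nothing.
It also fails if it takes over 66 s, if anything falls off the work surface, if the arm or the gripper's body presses on something with over 40 N, if the wrist force passes 120 N, or if a joint passes its speed limit or range.

ROBOT

A 7-joint arm with a two-finger parallel gripper is mounted at the origin on the work surface. World frame = base frame: x ahead of the robot, y to its left, z up, the work surface at z = 0. Lengths are in m, angles in rad, forces in N, time in s.
With the tool pointing down it reaches from about 0.4 to 0.85 m from the base axis. Payload 4.5 kg.
Tool frame: the origin (TCP) lies on the centre line of the jaws, within the pads' length; the fingertips stand r.tips_ahead ahead of it and the grasp point (between the pads) lies 8 mm behind it (r.tips_ahead is the distance from the TCP to the fingertips, in m); x points along the fingers, y is the direction in which the jaws open and shut, and the axes are right-handed (so a half turn about x gives the same grasp; the last joint's range is limited). The gripper opens to 85 mm and grips with 20 to 120 N. Pads are 22 mm wide; open, the fingers measure 114 mm over their backs; the gripper's body (76 mm by 85 mm) begins 54 mm behind the grasp point. The pads swing forward as they close: fully open they stand 13 mm farther back than shut.
Start: joints at [1.246, 0.689, -0.195, 1.565, 0.157, 0.902, -0.215], TCP at [0.219, -0.585, 0.242] pointing down, gripper open.
Joint ranges: [-3.01, 3.01], [-0.46, 2.08], [-1.47, 1.51], [0.13, 2.56], [-1, 4.14], [0.04, 2.09], [-2.66, 2.66]. Speed limits (rad/s): [2.57, 2.57, 3.14, 3.14, 3.14, 3.14, 3.14].

INTERFACE

Orientations are given as a unit quaternion [w, x, y, z].
In Python, from bench import r gives the robot as it stands.
- The arm moves only by the tool jog_arm, never from a script. Its argument "plan" is one flat list of numbers, 7 for each row, row after row: the opening, from 0 (shut) to 1 (fully open), then the shift along the tool's x, y, z in cm, then the turn, a rotation vector about the tool's x, y, z in rad. In form: [hand, x, y, z, rx, ry, rz, hand, x, y, z, rx, ry, rz, ...]. A call has 1 to 12 rows; each row shifts and turns the pose as measured when the row begins, along the tool's axes as they then stand; what a row does not reach is not made up. A row lasts 1/8 s, in which the tool goes at most 62.5 mm and 10.7 degrees, less where a joint would pass 70% of its speed; a pose out of reach is approached as far as the arm can. A call is refused whole if a number of a shift passes 6.25 or a number of a turn 0.188, either way. A call with a gripper value outside its range is refused whole. The fingers move at their own pace and stop on an object; "grip_force" is the grip in N (left out, the last holds). Time passes only in rows, so rows that do not move let the fingers close. It gives the time, the measured TCP pose, the force and the opening at its end, in the units of the state.
- r.sense(): the state, without advancing time (a new reading comes with each control period).
- r.get_image(name): name is "side" or "top" or "wrist"; returns a dict with "frame" (420x560x3 uint8, red, green, blue), "z_map" (420x560 float32, m along the optical axis (not along the pixel's ray), 0 where there is no reading), "K" (3x3 intrinsics, pixels), "R" (3x3) and "t" (3): a world point X has camera coordinates R X + t. Camera axes: x right, y down, z forward; pixel columns grow to the right and rows downward; lengths in m; the calibration is good to about 2 mm. A picture is of the moment at which its call begins.
- r.sign_off(): hands the job in, once; it reports no verdict.
The state is a dict: "clock": time; "joints": joint angles; "qd": joint speeds; "tau": joint torques, N m; "position": TCP position; "orientation": TCP orientation; "contact_force": force on the tool from outside, world axes, zero at the start; "ft_torque": the same for the moment, N m; "width": finger opening in m.
Only numpy, scipy, OpenCV 4.12 (cv2) and the standard library are available. Lean on these libraries where they do the work, as an engineer would, in place of code of your own. Each camera call takes 0.05 s, during which the arm holds its last target.

## Working session

There is one attempt and no reset: what is moved stays moved. The work goes in short steps, Python scripts to look and compute and a tool call to move; the robot and the scene stay as the last step left them, time stands still between calls to the robot, and variables do not carry over. Pictures are saved under pics/ and viewed, and the job is handed in when it is done.

Besides the shell and the picture viewer there is one more tool, called after "Request:" by a JSON object that holds its "api" and its "payload", one argument or row to a line. jog_arm: Moves the arm, as the interface text tells. Its arguments: {"type":"object","properties":{"plan":{"type":"array","items":{"type":"number"}},"grip_force":{"type":"number"}},"required":["plan"]}

```bash
ls; mkdir -p pics
python3 - <<'E'
from bench import r
import cv2,numpy as np
print(r.sense(), r.tips_ahead)
for n in ["side","top","wrist"]:
    d=r.get_image(n); cv2.imwrite(f"pics/{n}0.png",d["frame"][:,:,::-1]); np.savez(f"{n}0.npz",**d)
    print(n,d["K"].round(1).tolist(),(-d["R"].T@d["t"]).round(3),d["R"].round(3).tolist())
E
```

```text
pics
{'clock': 0.0, 'joints': array([ 1.24578112,  0.6899923 , -0.19448966,  1.56637235,  0.15731359,
        0.902492  , -0.21514935]), 'qd': array([-2.57066693e-04, -4.39849950e-04,  1.69387662e-04,  5.16164759e-04,
       -5.85126531e-04,  3.70325775e-05, -1.93664347e-03]), 'tau': array([ 9.68149434e-04, -5.39610744e+01, -1.26574270e+00, -1.58542371e+01,
        9.26785026e-03,  9.56070871e-03, -1.54497918e-06]), 'position': array([ 0.21919076, -0.58461917,  0.24147068]), 'orientation': array([-0.12555191, -0.69558149, -0.12682936,  0.69592918]), 'contact_force': array([-0.24684959,  1.02941645,  1.03093132]), 'ft_torque': array([ 0.01254542, -0.04391145, -0.00172475]), 'width': 0.08528833362742676} 0.011
side [[425.5, 0.0, 278.8], [0.0, 425.5, 216.8], [0.0, 0.0, 1.0]] [ 0.438 -0.787  0.672] [[0.992, -0.122, -0.021], [-0.082, -0.522, -0.849], [0.092, 0.844, -0.528]]
top [[391.3, 0.0, 281.3], [0.0, 391.3, 210.0], [0.0, 0.0, 1.0]] [0.384 0.136 0.979] [[-0.024, -0.999, -0.042], [-0.985, 0.031, -0.168], [0.169, 0.038, -0.985]]
wrist [[342.2, 0.0, 277.9], [0.0, 342.2, 206.8], [0.0, 0.0, 1.0]] [ 0.285 -0.56   0.371] [[0.351, -0.936, 0.0], [-0.9, -0.337, 0.277], [-0.259, -0.097, -0.961]]
```

View pics/side0.png

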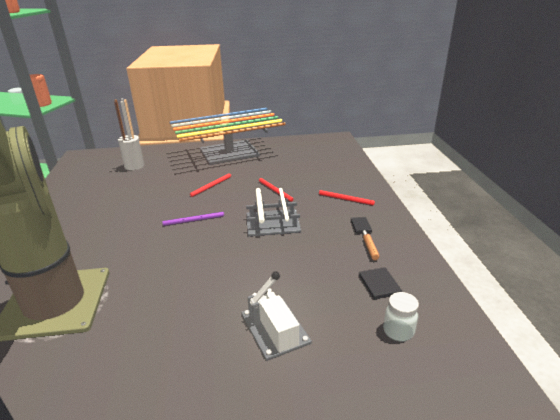

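View pics/top0.png

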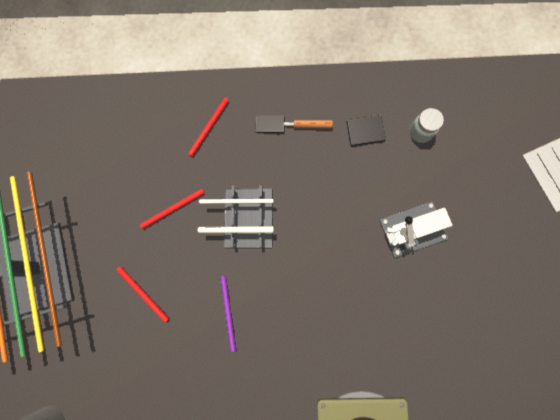

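View pics/wrist0.png

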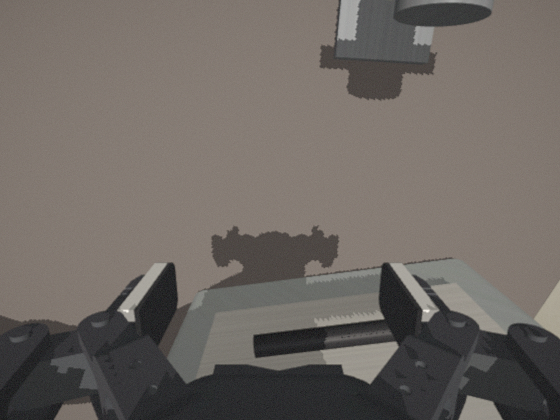

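The side view shows the rest at (272,210) and the jig at (278,320). In the top view the rods are at (236,201) and (236,230), and the jig is at (417,228). I'll zoom in next.

Run:
```python
import cv2,numpy as np
a=cv2.imread("pics/top0.png")
c=lambda x0,y0,w,h,k:cv2.resize(a[y0:y0+h,x0:x0+w],None,fx=k,fy=k,interpolation=cv2.INTER_CUBIC)
cv2.imwrite("pics/t_a.png",np.hstack([c(190,175,100,85,4),c(370,185,100,85,4)]))
a=cv2.imread("pics/side0.png")
cv2.imwrite("pics/s_a.png",np.hstack([c(230,170,90,80,4),c(235,265,90,80,4)]))
```

```text
(no output)
```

View pics/t_a.png

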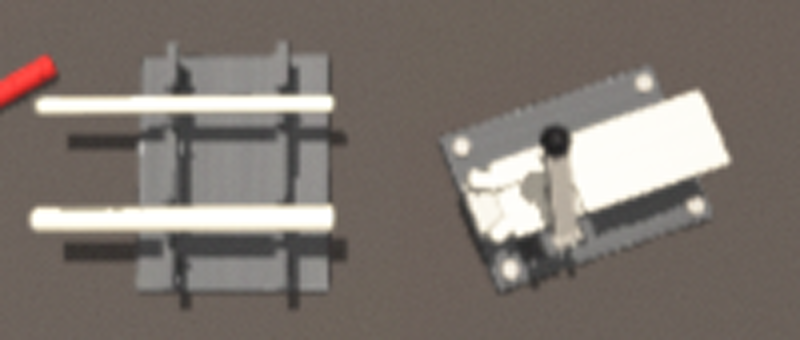

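View pics/s_a.png

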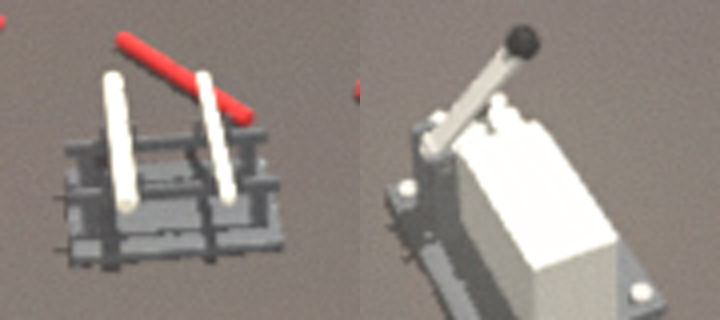

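```bash
cat > h.py <<'E'
import numpy as np,cv2
def ray(d,uv,z):
    K,R,t=d["K"],d["R"],d["t"]; uv=np.atleast_2d(np.array(uv,float))
    c=-R.T@t; v=(R.T@np.linalg.inv(K)@np.c_[uv,np.ones(len(uv))].T).T
    return c+v*((z-c[2])/v[:,2])[:,None]
def tri(d1,p1,d2,p2):
    A=[];
    for d,p in((d1,p1),(d2,p2)):
        P=d["K"]@np.c_[d["R"],d["t"]]; A+= [p[0]*P[2]-P[0],p[1]*P[2]-P[1]]
    v=np.linalg.svd(np.array(A))[2][-1]; return v[:3]/v[3]
def proj(d,X):
    X=np.atleast_2d(X); c=(d["R"]@X.T).T+d["t"]; p=(d["K"]@c.T).T; return p[:,:2]/p[:,2:]
E
python3 - <<'E'
from h import *
T=np.load("top0.npz");S=np.load("side0.npz")
f=T["frame"].astype(int); m=((f.min(2)>150)).astype(np.uint8)
n,l,st,ce=cv2.connectedComponentsWithStats(m)
for i in range(1,n):
    if st[i,4]>60 and 180<st[i,0]<480 and 150<st[i,1]<280:
        ys,xs=np.where(l==i); rc=cv2.minAreaRect(np.c_[xs,ys].astype(np.float32)); b=cv2.boxPoints(rc)
        print(i,st[i],rc)
        for z in (.052,.065): print(z,ray(T,b,z).round(4).tolist(), ray(T,[rc[0]],z).round(4))
f=S["frame"].astype(int); m=((f.min(2)>150)).astype(np.uint8)
n,l,st,ce=cv2.connectedComponentsWithStats(m)
for i in range(1,n):
    if st[i,4]>40 and 230<st[i,0]<330 and 170<st[i,1]<350:
        ys,xs=np.where(l==i); rc=cv2.minAreaRect(np.c_[xs,ys].astype(np.float32)); b=cv2.boxPoints(rc)
        print("side",st[i],rc)
        if rc[0][1]<230: print(ray(S,[rc[0]],.052).round(4))
# screws on base plate: top crop coords /4
sc=np.array([[461,146],[644,82],[695,205],[510,269]])-[400,0]; sc=sc/4+[370,185]
print("screws",ray(T,sc,.009).round(4).tolist())
e=np.array([[700,90],[731,160],[584,210]])-[400,0];print("block",ray(T,e/4+[370,185],.065).round(4).tolist())
ball_t=np.array([555-400,140])/4+[370,185]; ball_s=np.array([522-360,42])/4+[235,265]
print("ball",tri(T,ball_t,S,ball_s))
E
```

```text
7 [199 198  74   5 314] ((235.5, 200.0), (4.0, 73.0), 90.0)
0.052 [[0.5787, 0.372, 0.052], [0.5729, 0.1936, 0.052], [0.563, 0.1938, 0.052], [0.5688, 0.3719, 0.052]] [[0.5708 0.2825 0.052 ]]
0.065 [[0.576, 0.3687, 0.065], [0.5702, 0.1928, 0.065], [0.5605, 0.193, 0.065], [0.5662, 0.3686, 0.065]] [[0.5682 0.2805 0.065 ]]
9 [407 208  45  39 892] ((425.6158752441406, 224.7783203125), (24.451072692871094, 49.81575012207031), 62.81888961791992)
0.052 [[0.4974, -0.1024, 0.052], [0.5486, -0.2103, 0.052], [0.496, -0.2312, 0.052], [0.4456, -0.1244, 0.052]] [[ 0.4967 -0.167   0.052 ]]
0.065 [[0.4958, -0.0991, 0.065], [0.5463, -0.2054, 0.065], [0.4944, -0.2261, 0.065], [0.4447, -0.1208, 0.065]] [[ 0.4951 -0.1628  0.065 ]]
12 [386 221  20  24 322] ((397.05889892578125, 233.23532104492188), (20.858062744140625, 20.858062744140625), 75.96376037597656)
0.052 [[0.4975, -0.0709, 0.052], [0.5081, -0.1191, 0.052], [0.46, -0.1271, 0.052], [0.4495, -0.0794, 0.052]] [[ 0.4787 -0.0992  0.052 ]]
0.065 [[0.4959, -0.068, 0.065], [0.5064, -0.1155, 0.065], [0.459, -0.1234, 0.065], [0.4486, -0.0764, 0.065]] [[ 0.4
[... 764 characters left out ...]
2, 15.788434982299805), 58.392494201660156)
[[0.577  0.1419 0.052 ]]
side [261 229  20   4  43] ((270.4549560546875, 230.5041046142578), (2.7160723209381104, 19.103042602539062), 84.80557250976562)
side [ 250  277   61   76 1694] ((276.842041015625, 316.85662841796875), (74.94412231445312, 32.34492492675781), 58.172550201416016)
side [251 327  21  28 112] ((259.9891662597656, 340.70318603515625), (31.622695922851562, 6.317400932312012), 55.175514221191406)
screws [[0.5131, -0.0833, 0.009], [0.5497, -0.1984, 0.009], [0.4724, -0.2224, 0.009], [0.4365, -0.1077, 0.009]]
block [[0.5343, -0.2107, 0.065], [0.4928, -0.2245, 0.065], [0.4662, -0.1383, 0.065]]
ball [ 0.50167608 -0.11231581  0.10943721]
```

```bash
cat >> h.py <<'E'
from scipy.spatial.transform import Rotation as Ro
def RQ(q): return Ro.from_quat([q[1],q[2],q[3],q[0]])
def down(phi):  # tool x down, tool y horizontal at azimuth phi
    x=np.array([0,0,-1.]); y=np.array([np.cos(phi),np.sin(phi),0]); return Ro.from_matrix(np.c_[x,y,np.cross(x,y)])
def to(s,p=None,phi=None):
    R=RQ(s["orientation"]); out={}
    if p is not None: out["shift_cm"]=(R.inv().apply(np.array(p)-s["position"])*100).round(2)
    if phi is not None: out["rot"]=(R.inv()*down(phi)).as_rotvec().round(3)
    return out
E
python3 - <<'E'
from h import *
from bench import r
s=r.sense(); R=RQ(s["orientation"]); print(R.as_matrix().round(3))
W=np.load("wrist0.npz")
c=-W["R"].T@W["t"]; print("cam in tool",R.inv().apply(c-s["position"]).round(3),"axis",R.inv().apply(W["R"][2]).round(3))
a=np.radians(-72.4); print(to(s,[.45,-.08,.25],a+np.pi/2),to(s,None,a-np.pi/2))
E
```

```text
[[-0.001  0.351 -0.936]
 [ 0.001 -0.936 -0.351]
 [-1.    -0.001  0.   ]]
cam in tool [-0.13 -0.   -0.07] axis [0.961 0.001 0.277]
{'shift_cm': array([ -0.78, -39.16, -39.33]), 'rot': array([-1.519e+00, -1.000e-03,  1.000e-03])} {'rot': array([1.623e+00, 1.000e-03, 1.000e-03])}
```

Request:
{"api": "jog_arm", "payload": {
  "plan": [1,-0.1,-4.1,-4.2,0,0,0,1,-0.1,-4.1,-4.2,0,0,0,1,-0.1,-4.1,-4.2,0,0,0,1,-0.1,-4.1,-4.2,0,0,0,1,-0.1,-4.1,-4.2,0,0,0,1,-0.1,-4.1,-4.2,0,0,0,1,-0.1,-4.1,-4.2,0,0,0,1,-0.1,-4.1,-4.2,0,0,0,1,-0.1,-4.1,-4.2,0,0,0,1,-0.1,-4.1,-4.2,0,0,0]
}}

```text
clock: 1.4
position: [0.4761, -0.0438, 0.2499]
orientation: [0.123, 0.697, 0.121, -0.696]
contact_force: [1.3, -0.1, -0.1]
width: 0.0855
```

Request:
{"api": "jog_arm", "payload": {
  "plan": [1,0,0,0,-0.15,0,0,1,0,0,0,-0.15,0,0,1,0,0,0,-0.15,0,0,1,0,0,0,-0.15,0,0,1,0,0,0,-0.15,0,0,1,0,0,0,-0.15,0,0,1,0,0,0,-0.15,0,0,1,0,0,0,-0.15,0,0,1,0,0,0,-0.15,0,0,1,0,0,0,-0.15,0,0]
}}

```text
clock: 2.65
position: [0.4774, -0.0351, 0.2487]
orientation: [0.578, 0.408, 0.578, -0.407]
contact_force: [1.0, 0.4, -0.1]
width: 0.0852
```

Run:
```python
from h import *
from bench import r
s=r.sense(); a=np.radians(-72.4); print(s["clock"],s["position"],s["joints"].round(2),to(s,[.46,-.05,.25],a+np.pi/2))
d=r.get_image("wrist"); cv2.imwrite("pics/w1.png",d["frame"][:,:,::-1]); np.savez("w1.npz",**d)
```

```text
2.65 [ 0.47744534 -0.03508006  0.2487181 ] [ 0.37  0.54 -0.61  1.97  0.44  0.76 -0.15] {'shift_cm': array([-0.13, -2.14,  0.82]), 'rot': array([ 0.035, -0.001, -0.   ])}
```

View pics/w1.png

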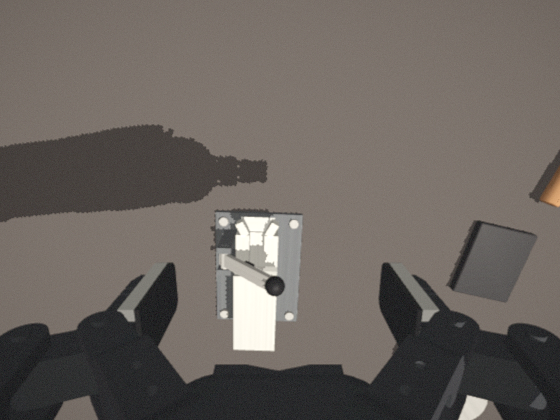

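The wrist view shows the jig mouth at about (257,220), the channel running downwards, and the clamp ball at (275,286). I'll zoom in for detail.

Run:
```python
import cv2
a=cv2.imread("pics/w1.png")
cv2.imwrite("pics/w1z.png",cv2.resize(a[205:360,205:310],None,fx=5,fy=3.8,interpolation=cv2.INTER_CUBIC))
```

```text
(no output)
```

View pics/w1z.png

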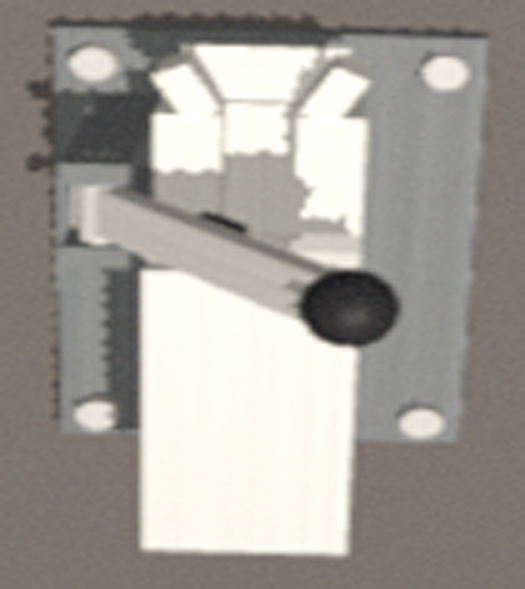

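Run:
```python
from h import *
W=np.load("w1.npz")
px=lambda L:np.array(L,float)/[5,3.8]+[205,205]
sc=ray(W,px([[93,64],[445,73],[97,414],[421,423]]),.010)[:,:2]
bl=ray(W,px([[141,268],[139,548],[349,553],[355,350]]),.065)[:,:2]
ch=ray(W,px([[222,112],[297,115],[222,150],[297,150]]),.047)[:,:2]
wl=ray(W,px([[150,116],[368,118]]),.047)[:,:2]
pl=ray(W,px([[55,25],[487,37],[60,432],[455,440]]),.008)[:,:2]
ang=lambda v:np.degrees(np.arctan2(v[1],v[0])).round(2)
print("screw dirs",ang(sc[2]-sc[0]),ang(sc[3]-sc[1]),"len",np.linalg.norm(sc[2]-sc[0]),"cross",ang(sc[1]-sc[0])-90,ang(sc[3]-sc[2])-90)
print("block",ang(bl[1]-bl[0]),ang(bl[2]-bl[3]),ang(bl[2]-bl[1])-90)
print("plate",ang(pl[2]-pl[0]),ang(pl[3]-pl[1]),ang(pl[1]-pl[0])-90)
th=np.radians(-72.6);x=np.array([np.cos(th),np.sin(th)]);y=np.array([-x[1],x[0]])
me=ch[:2].mean(0)
f=lambda P:np.c_[(P-me)@x,(P-me)@y].round(4).tolist()
print("mouthpoint(x=12)",me.round(4))
for n,v in dict(sc=sc,bl=bl,ch=ch,wl=wl,pl=pl).items(): print(n,f(v))
print("TCP",f(np.array([[.47744534,-.03508006]])))
T=np.load("top0.npz")
q=np.array([[461,146],[644,82],[695,205],[510,269]])-[400,0]; print("top screws",f(ray(T,q/4+[370,185],.010)[:,:2]))
e=np.array([[700,90],[731,160],[584,210]])-[400,0];print("top block",f(ray(T,e/4+[370,185],.065)[:,:2]))
```

```text
screw dirs -72.5 -72.52 len 0.11976724415204423 cross -72.49 -72.86
block -72.8 -71.68 -72.59
plate -72.81 -72.61 -72.64
mouthpoint(x=12) [ 0.4753 -0.0948]
sc [[-0.0002, -0.04], [-0.0004, 0.04], [0.1196, -0.0398], [0.1199, 0.0402]]
bl [[0.0379, -0.0222], [0.1263, -0.0225], [0.1262, 0.0231], [0.0609, 0.022]]
ch [[-0.0001, -0.0078], [0.0001, 0.0078], [0.011, -0.0076], [0.0104, 0.008]]
wl [[0.0016, -0.0226], [0.0005, 0.0224]]
pl [[-0.0115, -0.0488], [-0.0114, 0.0491], [0.128, -0.0493], [0.1273, 0.0491]]
TCP [[-0.0563, 0.0199]]
top screws [[0.0001, 0.0394], [0.1207, 0.0399], [0.1205, -0.0409], [0.0005, -0.0409]]
top block [[0.1283, 0.0216], [0.1291, -0.0222], [0.0389, -0.0217]]
```

Request:
{"api": "jog_arm", "payload": {
  "plan": [1,0,0,0,0.124,0,0,1,0,0,0,0.124,0,0,1,0,0,0,0.124,0,0,1,0.5,0.2,-5.2,0,0,0,1,0.5,0.2,-5.2,0,0,0,1,0.5,0.2,-5.2,0,0,0,1,0.5,0.2,-5.2,0,0,0,1,0.5,0.2,-5.2,0,0,0,1,0.5,0.2,-5.2,0,0,0,1,0.5,0.2,-5.2,0,0,0,0.65,0,0,0,0,0,0],
  "grip_force": 40
}}

```text
clock: 4.08
position: [0.5133, 0.3365, 0.2099]
orientation: [-0.481, -0.517, -0.482, 0.518]
contact_force: [0.3, -0.1, 0.3]
width: 0.0697
```

Run:
```python
from h import *
from bench import r
s=r.sense(); print(s["clock"],s["position"],s["joints"].round(2),s["width"],to(s,[.5014,.328,.1],np.radians(-1.7)))
d=r.get_image("wrist"); cv2.imwrite("pics/w2.png",d["frame"][:,:,::-1]); np.savez("w2.npz",**d)
```

```text
4.075 [0.5132965  0.33647266 0.20990975] [-0.43  0.73 -0.41  1.63  0.36  0.86 -1.05] 0.06973306321511623 {'shift_cm': array([10.99, -1.1 ,  0.93]), 'rot': array([-0.043, -0.   ,  0.002])}
```

View pics/w2.png

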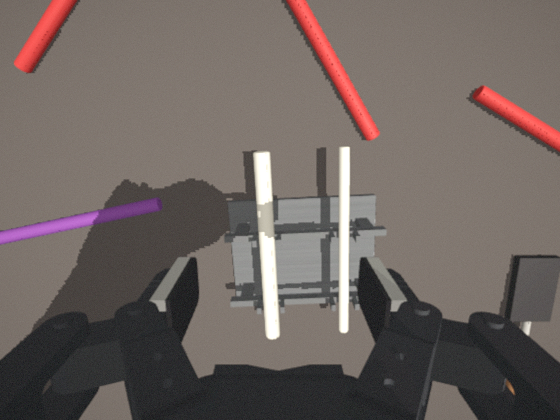

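The wrist view shows the thick rod running from (262,155) to (272,336), with the thin rod to its right. I'll measure the thick rod here.

Run:
```python
from h import *
from bench import r
s=r.sense()
W=np.load("w2.npz"); f=W["frame"].astype(int)
C=[]
for v in range(165,330,3):
    row=f[v,245:290]; m=np.where((row.min(1)>120)&(row.max(1)-row.min(1)<45))[0]
    # keep left bright run
    k=[m[0]]if len(m) else []
    if len(m)>8 and m[-1]-m[0]<25: C.append(((m[0]+m[-1])/2+245,v,m[-1]-m[0]+1))
C=np.array(C); print(C[::6])
P=ray(W,C[:,:2]+[0,0],.052)[:,:2]
vx,vy,x0,y0=cv2.fitLine(P.astype(np.float32),cv2.DIST_HUBER,0,.001,.001).ravel()
if vy>0: vx,vy=-vx,-vy
print("dir",np.degrees(np.arctan2(vy,vx)),x0,y0)
col=lambda u,v0,v1:[int(f[v,u].min()) for v in range(v0,v1)]
print(col(263,146,162),col(271,328,346))
e=ray(W,[[262.5,153],[272,338.5]],.052)[:,:2]; print(e,np.linalg.norm(e[1]-e[0]))
```

```text
[[262.5 165.   18. ]
 [263.5 183.   18. ]
 [265.5 225.   16. ]
 [271.5 315.   16. ]]
dir -91.518585 0.49962002 0.29957524
[112, 117, 113, 110, 120, 151, 201, 254, 255, 255, 255, 255, 255, 255, 255, 255] [255, 255, 255, 255, 255, 255, 255, 255, 255, 255, 240, 179, 116, 110, 110, 112, 111, 115]
[[0.50231617 0.37138392]
 [0.49617217 0.18939579]] 0.18209181496092097
```

Request:
{"api": "jog_arm", "payload": {
  "plan": [0.65,0,0,0,-0.045,0,0,0.65,3.3,-0.4,0.3,0,0,0,0.65,3.3,-0.4,0.3,0,0,0,0.65,3.3,-0.4,0.3,0,0,0,0.65,0,0,0,0,0,0]
}}

```text
clock: 4.75
position: [0.5044, 0.3151, 0.1098]
orientation: [-0.493, -0.507, -0.489, 0.511]
contact_force: [-0.1, 0.4, 0.1]
width: 0.0553
```

Run:
```python
from h import *
from bench import r
s=r.sense(); print(s["position"],s["contact_force"],to(s,[.5003,.327,.044],np.radians(-1.55)))
```

```text
[0.50436129 0.31508081 0.10976897] [-0.08792158  0.43659122  0.09632191] {'shift_cm': array([ 6.57, -0.45, -1.23]), 'rot': array([-0.008,  0.008, -0.001])}
```

Request:
{"api": "jog_arm", "payload": {
  "plan": [0.65,1.0,-0.4,-1.2,-0.008,0.008,0,0.65,0,0,0,0,0,0,0.65,0,0,0,0,0,0]
}}

```text
clock: 5.12
position: [0.5031, 0.3287, 0.1025]
orientation: [0.493, 0.509, 0.493, -0.504]
contact_force: [-0.4, -0.9, 0.4]
width: 0.0552
```

Run:
```python
from h import *
from bench import r
s=r.sense(); print(s["position"],s["contact_force"],to(s,[.5003,.327,.044],np.radians(-1.55)))
```

```text
[0.50308184 0.32872504 0.10246422] [-0.35390707 -0.86855855  0.43711218] {'shift_cm': array([ 5.84, -0.3 ,  0.21]), 'rot': array([-0.001, -0.005, -0.005])}
```

Request:
{"api": "jog_arm", "payload": {
  "plan": [0.65,1.5,-0.3,0.1,0,-0.004,-0.004,0.65,1.5,0,0,0,0,0,0.65,1.4,0,0,0,0,0,0.65,0.8,0,0,0,0,0,0.65,0,0,0,0,0,0]
}}

```text
clock: 5.75
position: [0.5001, 0.3278, 0.0467]
orientation: [0.493, 0.507, 0.493, -0.507]
contact_force: [0.2, -0.4, 0.2]
width: 0.0557
```

Run:
```python
from h import *
from bench import r
s=r.sense(); print(s["position"],s["contact_force"],to(s,[.5003,.327,.044],np.radians(-1.55)))
```

```text
[0.50005461 0.32776475 0.04672704] [ 0.22652343 -0.35380846  0.17984985] {'shift_cm': array([0.27, 0.03, 0.08]), 'rot': array([-0.001, -0.   , -0.001])}
```

Request:
{"api": "jog_arm", "payload": {
  "plan": [0.65,0.3,0,0,0,0,0,0.65,0,0,0,0,0,0,0.3,0,0,0,0,0,0,0.25,0,0,0,0,0,0,0.2,0,0,0,0,0,0,0,0,0,0,0,0,0,0,0,0,0,0,0,0,0,0,0,0,0,0,0,0,0,0,0,0,0,0],
  "grip_force": 40
}}

```text
clock: 6.88
position: [0.5008, 0.3283, 0.0448]
orientation: [0.493, 0.508, 0.493, -0.506]
contact_force: [-0.3, 0.1, -0.0]
width: 0.0125
```

Run:
```python
from h import *
from bench import r
s=r.sense(); print(s["position"],s["contact_force"],s["width"],to(s,[.5003,.327,.044],np.radians(-1.55)))
```

```text
[0.50082171 0.32832983 0.04482943] [-0.25804558  0.10857432 -0.04415651] 0.012523902031461406 {'shift_cm': array([ 0.08, -0.05,  0.13]), 'rot': array([-0.001, -0.002, -0.003])}
```

Request:
{"api": "jog_arm", "payload": {
  "plan": [0,-1,0,0,0,0,0,0,-2,0,0,0,0,0,0,-2.5,0,0,0,0,0,0,-2.5,0,0,0,0,0,0,-1,0,0,0,0,0,0,0,0,0,0,0,0,0,0,0,0,-0.08,0,0,0,0,0,0,-0.08,0,0,0,0,0,0,-0.08,0,0,0,0,0,0,-0.08,0,0,0,0,0,0,0,0,0]
}}

```text
clock: 8.25
position: [0.4981, 0.3257, 0.1343]
orientation: [0.569, 0.417, 0.57, -0.421]
contact_force: [0.1, 0.1, -0.2]
width: 0.0124
```

Run:
```python
from h import *
from bench import r
s=r.sense(); print(s["position"],s["contact_force"],s["width"],to(s,[.4251,.0655,.12],np.radians(17.4)))
d=r.get_image("wrist"); cv2.imwrite("pics/w3.png",d["frame"][:,:,::-1]); np.savez("w3.npz",**d)
```

```text
[0.49813147 0.32572868 0.13433924] [ 0.07449224  0.08971214 -0.23157641] 0.012415407534397179 {'shift_cm': array([  1.56, -14.7 ,  22.67]), 'rot': array([-0.002,  0.003,  0.004])}
```

View pics/w3.png

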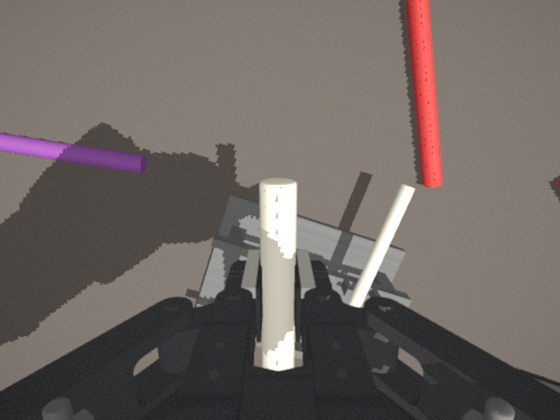

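The thick rod is held straight between the jaws, from (278,182) down to (278,370), and the thin rod is undisturbed.

Request:
{"api": "jog_arm", "payload": {
  "plan": [0,0.1,-1.0,1.5,0,0,0,0,0.2,-2.1,3.2,0,0,0,0,0.2,-2.1,3.2,0,0,0,0,0.2,-2.1,3.2,0,0,0,0,0.2,-2.1,3.2,0,0,0,0,0.2,-2.1,3.2,0,0,0,0,0.1,-1.5,2.3,0,0,0,0,0,-0.8,1.2,0,0,0,0,0,0,0,0,0,0,0,0,0,0,0,0,0]
}}

```text
clock: 9.55
position: [0.4255, 0.0808, 0.1209]
orientation: [0.566, 0.421, 0.568, -0.423]
contact_force: [0.3, -0.3, -0.8]
width: 0.0126
```

Run:
```python
from h import *
from bench import r
s=r.sense(); print(s["position"],s["contact_force"],s["width"],to(s,[.4251,.0655,.0378],np.radians(17.4)))
d=r.get_image("side"); cv2.imwrite("pics/s4.png",d["frame"][:,:,::-1]); np.savez("s4.npz",**d)
W=np.load("w3.npz"); f=W["frame"]; print([int(f[v,278].min()) for v in range(172,190)])
for zz in (.1415,.1485): print(ray(W,[[278,180]],zz),ray(W,[[278,184]],zz))
```

```text
[0.42552477 0.08076649 0.12089679] [ 0.29220545 -0.33503525 -0.77003099] 0.012596372086894621 {'shift_cm': array([ 8.31, -0.45,  1.45]), 'rot': array([-0.013, -0.001,  0.004])}
[116, 121, 117, 116, 119, 123, 142, 144, 149, 153, 159, 164, 186, 235, 255, 255, 255, 255]
[[0.484384   0.36889742 0.1415    ]] [[0.48482662 0.36747461 0.1415    ]]
[[0.48397361 0.37030641 0.1485    ]] [[0.48439093 0.36896495 0.1485    ]]
```

View pics/s4.png

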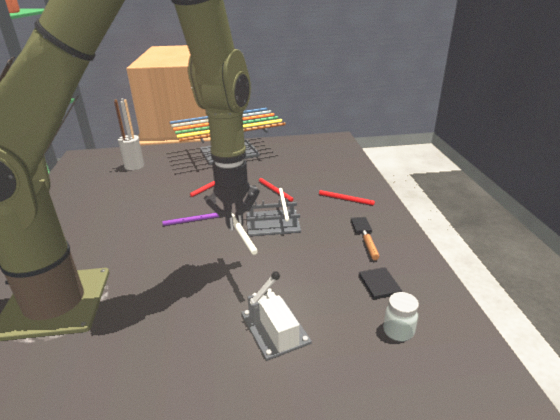

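The side view shows the held rod pointing at the jig, with its leading end at about (252,249).

Request:
{"api": "jog_arm", "payload": {
  "plan": [0,1.5,-0.3,0.5,-0.013,0,0.004,0,2.0,-0.1,0.4,0,0,0,0,2.0,0,0,0,0,0,0,1.5,0,0,0,0,0,0,0.8,0,0,0,0,0,0,0,0,0,0,0,0,0,0,0,0,0,0,0]
}}

```text
clock: 10.48
position: [0.4302, 0.0801, 0.045]
orientation: [0.572, 0.419, 0.572, -0.412]
contact_force: [-0.1, 0.1, -1.1]
width: 0.0124
```

Run:
```python
from h import *
from bench import r
s=r.sense(); print(s["position"],s["contact_force"],s["width"],to(s,[.4251,.0655,.0378],np.radians(17.4)))
ims=[]
for n,c in (("side",(215,220,100,100)),("top",(300,180,140,100))):
    d=r.get_image(n); np.savez(n+"5.npz",**d); x,y,w,h=c
    ims.append(cv2.resize(d["frame"][y:y+h,x:x+w,::-1],None,fx=3.3,fy=4,interpolation=cv2.INTER_CUBIC))
cv2.imwrite("pics/st5.png",np.hstack(ims))
```

```text
[0.4301615  0.08009431 0.04500239] [-0.07270578  0.08376619 -1.06095668] 0.012428801900732573 {'shift_cm': array([ 0.71, -0.94,  1.23]), 'rot': array([ 0.011, -0.005, -0.008])}
```

View pics/st5.png

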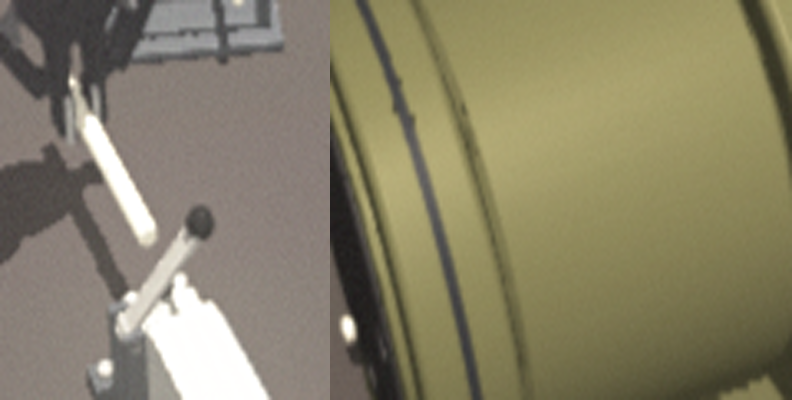

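Request:
{"api": "jog_arm", "payload": {
  "plan": [0,0.4,-0.9,0.7,0.011,-0.004,-0.007,0,0.3,0,0,0,0,0,0,0,0,0,0,0,0]
}}

```text
clock: 10.95
position: [0.4242, 0.0709, 0.0385]
orientation: [0.57, 0.42, 0.57, -0.418]
contact_force: [-0.4, -0.6, 0.1]
width: 0.0124
```

```bash
cat > st.py <<'E'
from h import *
from bench import r
import sys
s=r.sense()
th=np.radians(-72.6);x=np.array([np.cos(th),np.sin(th),0]);y=np.array([-x[1],x[0],0]); M=np.array([.4753,-.0948,.045])-.012*x
p=s["position"]; R=RQ(s["orientation"])
lat=(p-M)@y; jx=(p-M)@x
tip=p+R.apply([-.0072,0,.134])
print("clk",s["clock"],"jx %.4f lat %.4f z %.4f"%(jx,lat,p[2]),"tip jig",((tip-M)@x).round(4),((tip-M)@y).round(4),tip[2].round(4))
F=s["contact_force"]; print("F jig",(F@x).round(2),(F@y).round(2),F[2].round(2),"w",s["width"].round(4))
tgt=M+jx*x; tgt[2]=.0378
print(to(s,tgt,np.radians(17.4)))
E
python3 st.py
python3 - <<'E'
from h import *
from bench import r
s=r.sense();R=RQ(s["orientation"]);p=s["position"]
d=r.get_image("side"); np.savez("side6.npz",**d)
a=cv2.resize(d["frame"][220:320,215:315,::-1],None,fx=6,fy=6,interpolation=cv2.INTER_CUBIC)
for q,c in (([-.0072,0,.134],(0,0,255)),([-.0072,0,.04],(0,255,0))):
    u=(proj(d,p+R.apply(q))[0]-[215,220]+.5)*6; cv2.circle(a,tuple(int(v) for v in u),3,c,-1); print(u)
cv2.imwrite("pics/s6.png",a)
E
```

```text
clk 10.95 jx -0.1614 lat 0.0008 z 0.0385 tip jig -0.0274 0.0006 0.0455
[252.44599305 384.31618292]
[165.2205382  244.15640282]Traceback (most recent call last):
  File "st.py", line 10, in <module>
    F=s["contact_force"]; print("F jig",(F@x).round(2),(F@y).round(2),F[2].round(2),"w",s["width"].round(4))
                                                                                        ^^^^^^^^^^^^^^^^
AttributeError: 'float' object has no attribute 'round'
```

View pics/s6.png

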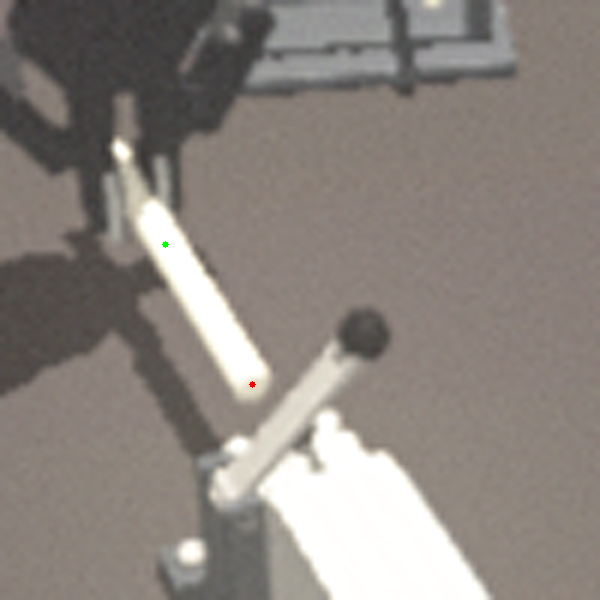

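The projected tip (red dot) lands on the rod's end face at (252,384), so the model of the held rod is good. Next I'll bring it to the mouth.

Request:
{"api": "jog_arm", "payload": {
  "plan": [0,0.03,-0.08,0.6,0,0,0,0,0,0,0.6,0,0,0,0,0,0,0.6,0,0,0,0,0,0,0.3,0,0,0,0,0,0,0,0,0,0]
}}

```text
clock: 11.62
position: [0.4307, 0.049, 0.0386]
orientation: [0.57, 0.42, 0.569, -0.418]
contact_force: [-0.4, -0.4, -1.3]
width: 0.0128
```

```bash
sed -i 's/s\["width"\].round(4)/round(s["width"],4)/' st.py; python3 st.py
```

```text
clk 11.625 jx -0.1385 lat 0.0005 z 0.0386 tip jig -0.0045 0.0003 0.0458
F jig 0.23 -0.48 -1.27 w 0.0128
{'shift_cm': array([ 0.08, -0.05,  0.  ]), 'rot': array([-0.001,  0.   , -0.003])}
```

Request:
{"api": "jog_arm", "payload": {
  "plan": [0,0.06,-0.04,0.3,0,0,-0.002,0,0.02,0,0.3,0,0,0,0,0,0,0.3,0,0,0,0,0,0,0.3,0,0,0,0,0,0,0,0,0,0]
}}

```text
clock: 12.25
position: [0.4341, 0.037, 0.0377]
orientation: [0.57, 0.419, 0.57, -0.418]
contact_force: [0.2, 0.2, -1.2]
width: 0.0125
```

```bash
python3 st.py
```

```text
clk 12.25 jx -0.1260 lat 0.0001 z 0.0377 tip jig 0.008 0.0 0.0448
F jig -0.09 0.23 -1.17 w 0.0125
{'shift_cm': array([-0.01, -0.01, -0.  ]), 'rot': array([-0.   , -0.   , -0.001])}
```

Request:
{"api": "jog_arm", "payload": {
  "plan": [0,-0.01,0,0.3,0,0,0,0,0,0,0.3,0,0,0,0,0,0,0.3,0,0,0,0,0,0,0.3,0,0,0,0,0,0,0.2,0,0,0]
}}

```text
clock: 12.88
position: [0.4385, 0.0229, 0.0378]
orientation: [0.57, 0.419, 0.57, -0.418]
contact_force: [-0.9, 0.1, -0.2]
width: 0.0125
```

```bash
python3 st.py
```

```text
clk 12.875 jx -0.1113 lat 0.0001 z 0.0378 tip jig 0.0227 0.0 0.0449
F jig -0.32 -0.79 -0.17 w 0.0125
{'shift_cm': array([-0.  , -0.01, -0.  ]), 'rot': array([-0.   , -0.001, -0.001])}
```

Past the flare with no contact force. Continuing along the channel.

Request:
{"api": "jog_arm", "payload": {
  "plan": [0,0,0,0.4,0,0,0,0,0,0,0.4,0,0,0,0,0,0,0.4,0,0,0,0,0,0,0.4,0,0,0,0,0,0,0.4,0,0,0,0,0,0,0.4,0,0,0,0,0,0,0,0,0,0]
}}

```text
clock: 13.75
position: [0.4461, -0.0019, 0.0377]
orientation: [0.57, 0.419, 0.57, -0.419]
contact_force: [0.0, 0.2, -0.7]
width: 0.0126
```

```bash
python3 st.py
```

```text
clk 13.75 jx -0.0854 lat -0.0001 z 0.0377 tip jig 0.0486 -0.0002 0.0449
F jig -0.19 0.09 -0.7 w 0.0126
{'shift_cm': array([-0.01,  0.01, -0.  ]), 'rot': array([-0.001, -0.001, -0.   ])}
```

Request:
{"api": "jog_arm", "payload": {
  "plan": [0,0,0,0.3,0,0,0,0,0,0,0.3,0,0,0,0,0,0,0.3,0,0,0,0,0,0,0.3,0,0,0,0,0,0,0.3,0,0,0,0,0,0,0.2,0,0,0,0,0,0,0,0,0,0]
}}

```text
clock: 14.62
position: [0.4515, -0.0191, 0.0377]
orientation: [0.57, 0.419, 0.57, -0.419]
contact_force: [0.2, 0.3, -0.8]
width: 0.0123
```

```bash
python3 st.py
```

```text
clk 14.625 jx -0.0674 lat -0.0001 z 0.0377 tip jig 0.0666 -0.0002 0.0448
F jig -0.25 0.33 -0.81 w 0.0123
{'shift_cm': array([-0.01,  0.01, -0.  ]), 'rot': array([-0.001, -0.001, -0.   ])}
```

Request:
{"api": "jog_arm", "payload": {
  "plan": [0,0,0,0.1,0,0,0,0,0,0,0.1,0,0,0,0,0,0,0.1,0,0,0,0,0,0,0.1,0,0,0]
}}

```text
clock: 15.12
position: [0.4527, -0.0227, 0.0377]
orientation: [0.57, 0.419, 0.57, -0.418]
contact_force: [-0.1, 0.5, -0.8]
width: 0.0125
```

Request:
{"api": "jog_arm", "payload": {
  "plan": [0,0,0,0.1,0,0,0,0,0,0,0.1,0,0,0,0,0,0,0.1,0,0,0]
}}

```text
clock: 15.5
position: [0.4536, -0.0258, 0.0377]
orientation: [0.57, 0.419, 0.57, -0.418]
contact_force: [-0.3, 0.7, -0.4]
width: 0.0125
```

```bash
python3 st.py
```

```text
clk 15.5 jx -0.0604 lat -0.0001 z 0.0377 tip jig 0.0736 -0.0 0.0448
F jig -0.8 -0.06 -0.43 w 0.0125
{'shift_cm': array([-0.01,  0.01, -0.  ]), 'rot': array([ 0.   , -0.001, -0.   ])}
```

Request:
{"api": "jog_arm", "payload": {
  "plan": [0,0,0,0.1,0,0,0,0,0,0,0.1,0,0,0,0,0,0,0.1,0,0,0]
}}

```text
clock: 15.88
position: [0.4545, -0.0289, 0.0377]
orientation: [0.57, 0.419, 0.57, -0.418]
contact_force: [-0.1, -0.3, -0.6]
width: 0.0128
```

Request:
{"api": "jog_arm", "payload": {
  "plan": [0,0,0,0.1,0,0,0,0,0,0,0.1,0,0,0]
}}

```text
clock: 16.12
position: [0.4552, -0.031, 0.0377]
orientation: [0.57, 0.419, 0.57, -0.418]
contact_force: [0.7, 0.2, -1.1]
width: 0.0126
```

Request:
{"api": "jog_arm", "payload": {
  "plan": [0,0,0,0.1,0,0,0,0,0,0,0.1,0,0,0]
}}

```text
clock: 16.38
position: [0.4558, -0.033, 0.0377]
orientation: [0.57, 0.419, 0.57, -0.418]
contact_force: [-0.1, -0.6, -0.5]
width: 0.0124
```

Request:
{"api": "jog_arm", "payload": {
  "plan": [0,0,0,0.1,0,0,0,0,0,0,0.1,0,0,0]
}}

```text
clock: 16.62
position: [0.4564, -0.0351, 0.0377]
orientation: [0.57, 0.419, 0.57, -0.418]
contact_force: [0.4, 0.0, -0.5]
width: 0.0123
```

Request:
{"api": "jog_arm", "payload": {
  "plan": [0,0,0,0.1,0,0,0,0,0,0,0.1,0,0,0]
}}

```text
clock: 16.88
position: [0.4571, -0.0371, 0.0377]
orientation: [0.57, 0.419, 0.57, -0.418]
contact_force: [-0.8, 0.5, 0.4]
width: 0.0126
```

Tip is now at about 85.5 mm.

Request:
{"api": "jog_arm", "payload": {
  "plan": [0,0,0,0.1,0,0,0,0,0,0,0.1,0,0,0]
}}

```text
clock: 17.12
position: [0.4577, -0.0391, 0.0377]
orientation: [0.57, 0.419, 0.57, -0.418]
contact_force: [0.0, -0.4, -0.3]
width: 0.0127
```

Request:
{"api": "jog_arm", "payload": {
  "plan": [0,0,0,0.1,0,0,0,0,0,0,0.1,0,0,0]
}}

```text
clock: 17.38
position: [0.4583, -0.0412, 0.0377]
orientation: [0.57, 0.419, 0.57, -0.418]
contact_force: [0.4, -0.5, 0.1]
width: 0.0124
```

```bash
python3 st.py
```

```text
clk 17.375 jx -0.0442 lat -0.0002 z 0.0377 tip jig 0.0898 -0.0001 0.0448
F jig 0.64 0.27 0.07 w 0.0124
{'shift_cm': array([-0.01,  0.02, -0.  ]), 'rot': array([ 0.   , -0.001, -0.   ])}
```

Request:
{"api": "jog_arm", "payload": {
  "plan": [0,0,0.01,0.1,0,0,0,0,0,0.01,0.1,0,0,0]
}}

```text
clock: 17.62
position: [0.4592, -0.0432, 0.0377]
orientation: [0.57, 0.419, 0.57, -0.418]
contact_force: [-0.5, 0.9, -0.7]
width: 0.0123
```

Request:
{"api": "jog_arm", "payload": {
  "plan": [0,0,0,0.1,0,0,0,0,0,0,0.1,0,0,0]
}}

```text
clock: 17.88
position: [0.4595, -0.0441, 0.0377]
orientation: [0.569, 0.419, 0.571, -0.418]
contact_force: [-1.2, 3.5, 0.4]
width: 0.0129
```

```bash
python3 st.py
```

```text
clk 17.875 jx -0.0411 lat 0.0001 z 0.0377 tip jig 0.0929 0.0002 0.0444
F jig -3.67 -0.16 0.39 w 0.0129
{'shift_cm': array([-0.01, -0.01, -0.  ]), 'rot': array([ 0.001, -0.003, -0.   ])}
```

Contact: the axial force is −3.7 N and the advance has stalled at about 92.9 mm. I'll hold the press.

Request:
{"api": "jog_arm", "payload": {
  "plan": [0,0,0,0.1,0,0,0,0,0,0,0.1,0,0,0]
}}

```text
clock: 18.12
position: [0.4594, -0.0441, 0.0376]
orientation: [0.569, 0.419, 0.572, -0.416]
contact_force: [-1.9, 3.7, -0.5]
width: 0.0126
```

```bash
python3 st.py
```

```text
clk 18.125 jx -0.0411 lat 0.0000 z 0.0376 tip jig 0.0929 0.0004 0.0439
F jig -4.05 -0.71 -0.5 w 0.0126
{'shift_cm': array([-0.02, -0.  , -0.  ]), 'rot': array([ 0.003, -0.007, -0.001])}
```

Request:
{"api": "jog_arm", "payload": {
  "plan": [0,0,0,0.1,0.002,-0.004,0,0,0,0,0.1,0,-0.003,0,0,0,0,0.1,0,-0.002,0,0,0,0,0.1,0,-0.002,0]
}}

```text
clock: 18.62
position: [0.4595, -0.0442, 0.0375]
orientation: [0.571, 0.418, 0.571, -0.417]
contact_force: [-2.3, 5.5, -0.4]
width: 0.0126
```

```bash
python3 st.py
```

```text
clk 18.625 jx -0.0411 lat 0.0000 z 0.0375 tip jig 0.0929 0.0005 0.0445
F jig -5.9 -0.6 -0.44 w 0.0126
{'shift_cm': array([-0.03, -0.  , -0.  ]), 'rot': array([ 0.004, -0.001, -0.001])}
```

Request:
{"api": "jog_arm", "payload": {
  "plan": [0,0.05,0,0.06,0.003,0,0,0,0.03,0,0.06,0,0,0,0,0,0,0.05,0,0,0]
}}

```text
clock: 19.0
position: [0.4596, -0.0441, 0.0366]
orientation: [0.57, 0.419, 0.571, -0.417]
contact_force: [-2.1, 5.0, 1.3]
width: 0.0126
```

```bash
python3 st.py
```

```text
clk 19.0 jx -0.0411 lat 0.0002 z 0.0366 tip jig 0.0929 0.0005 0.0433
F jig -5.38 -0.52 1.29 w 0.0126
{'shift_cm': array([-0.12, -0.02, -0.  ]), 'rot': array([ 0.003, -0.004, -0.002])}
```

Resting on the floor and pressed at about 5 N. Releasing now.

Request:
{"api": "jog_arm", "payload": {
  "plan": [0,0,0,0.04,0,0,0,0.2,0,0,0,0,0,0,0.35,0,0,0,0,0,0,0.5,0,0,0,0,0,0,0.5,0,0,0,0,0,0,0.5,0,0,0,0,0,0]
}}

```text
clock: 19.75
position: [0.4611, -0.049, 0.0368]
orientation: [0.571, 0.419, 0.568, -0.42]
contact_force: [-0.3, -0.2, -0.6]
width: 0.0426
```

```bash
python3 st.py
python3 - <<'E'
from h import *
from bench import r
d=r.get_image("wrist"); cv2.imwrite("pics/w7.png",d["frame"][:,:,::-1]); np.savez("w7.npz",**d)
E
```

```text
clk 19.75 jx -0.0359 lat 0.0002 z 0.0368 tip jig 0.0981 -0.0001 0.0446
F jig 0.11 -0.35 -0.63 w 0.0426
{'shift_cm': array([-0.1 , -0.02,  0.  ]), 'rot': array([-0.002,  0.004, -0.001])}
```

View pics/w7.png

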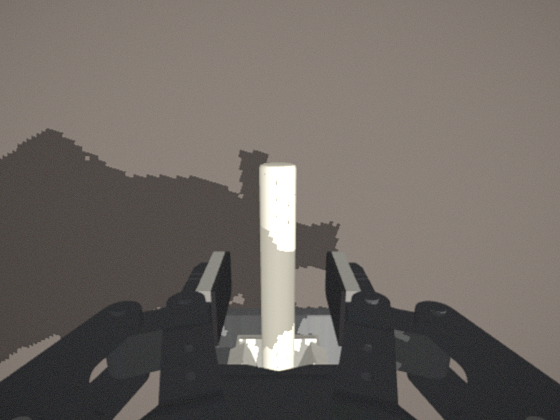

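The rod lies in the jig, freed, with its rear end at (278,165) and the jaws clear on both sides. Raising the arm.

Request:
{"api": "jog_arm", "payload": {
  "plan": [0.5,-1,0,0,0,0,0,0.5,-2,0,0,0,0,0,0.5,-3,0,0,0,0,0,0.5,-4,0,0,0,0,0,0.5,-4,0,-1,0,0,0,0,-3,0,-1,0,0,0,0,-1,0,0,0,0,0,0,0,0,0,0,0,0,0,0,0,0,0,0,0]
}}

```text
clock: 20.92
position: [0.4528, -0.0305, 0.2199]
orientation: [0.569, 0.417, 0.569, -0.422]
contact_force: [0.3, -0.5, -1.4]
width: -0.0001
```

```bash
python3 st.py
python3 - <<'E'
from h import *
from bench import r
th=np.radians(-72.6);x=np.array([np.cos(th),np.sin(th)]);y=np.array([-x[1],x[0]]);M=np.array([.4753,-.0948])-.012*x
W=np.load("w7.npz"); f=W["frame"]; print([int(f[v,278].min()) for v in range(158,175)])
for zz in(.044,.051): 
    P=ray(W,[[278,165]],zz)[0,:2]-M; print("rear end jig x",P@x,P@y)
d=r.get_image("wrist"); cv2.imwrite("pics/w8.png",d["frame"][:,:,::-1]); np.savez("w8.npz",**d)
E
```

```text
clk 20.925 jx -0.0561 lat -0.0023 z 0.2199 tip jig 0.0779 -0.0025 0.2277
F jig 0.56 0.14 -1.42 w -0.0001
{'shift_cm': array([18.21,  0.33, -0.08]), 'rot': array([-0.002,  0.004,  0.006])}
[121, 120, 121, 123, 137, 149, 151, 165, 207, 255, 255, 255, 255, 255, 255, 255, 255]
rear end jig x -0.08669140294391449 -0.0001012424917805358
rear end jig x -0.08785401482249831 -0.00010918726038736924
```

View pics/w8.png

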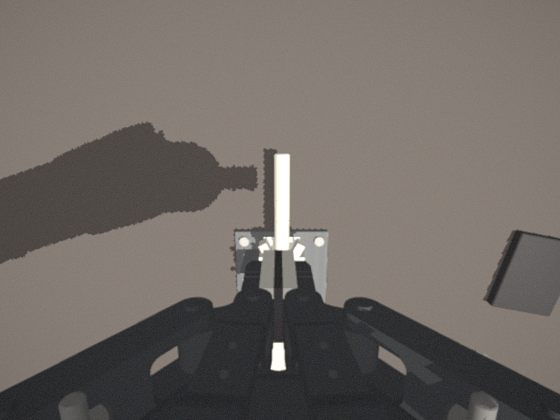

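The wrist view shows the rod's rear end at (282,155), and its measured rear position of −87 mm agrees with a stop at 93 mm. Next I'll move above the clamp ball with the jaws shut.

```bash
cat > cl.py <<'E'
from h import *
from bench import r
import sys
s=r.sense(); jx,jy,z=map(float,sys.argv[1:])
th=np.radians(-72.6);x=np.array([np.cos(th),np.sin(th),0]);y=np.array([-x[1],x[0],0]); M=np.array([.4753,-.0948,0])-.012*x
p=s["position"]-M; F=s["contact_force"]
print(s["clock"],"jig",(p@x).round(4),(p@y).round(4),p[2].round(4),"F",F.round(1),to(s,M+jx*x+jy*y+[0,0,z],np.radians(17.4)))
E
python3 cl.py .034 .026 .15
```

```text
20.975 jig -0.0561 -0.0024 0.2198 F [0.1 0.1 0.2] {'shift_cm': array([7.  , 2.9 , 8.97]), 'rot': array([-0.002,  0.004,  0.006])}
```

Request:
{"api": "jog_arm", "payload": {
  "plan": [0,0.5,0.9,2.8,0,0.004,0.006,0,1.5,0.9,2.8,0,0,0,0,1.5,0.8,2.0,0,0,0,0,1.5,0.2,1.0,0,0,0,0,0.5,0,0,0,0,0,0,0,0,0,0,0,0]
}}

```text
clock: 21.72
position: [0.5031, -0.1058, 0.1578]
orientation: [0.567, 0.417, 0.573, -0.42]
contact_force: [-0.1, 0.3, -0.1]
width: 0.0002
```

```bash
python3 cl.py .034 .026 .14
python3 - <<'E'
from h import *
from bench import r
d=r.get_image("side"); np.savez("s9.npz",**d); cv2.imwrite("pics/s9.png",cv2.resize(d["frame"][210:360,200:360,::-1],None,fx=4,fy=4,interpolation=cv2.INTER_CUBIC))
E
```

```text
21.725 jig 0.0308 0.0232 0.1578 F [-0.1  0.3 -0.1] {'shift_cm': array([1.77, 0.29, 0.32]), 'rot': array([ 0.   , -0.004,  0.009])}
```

View pics/s9.png

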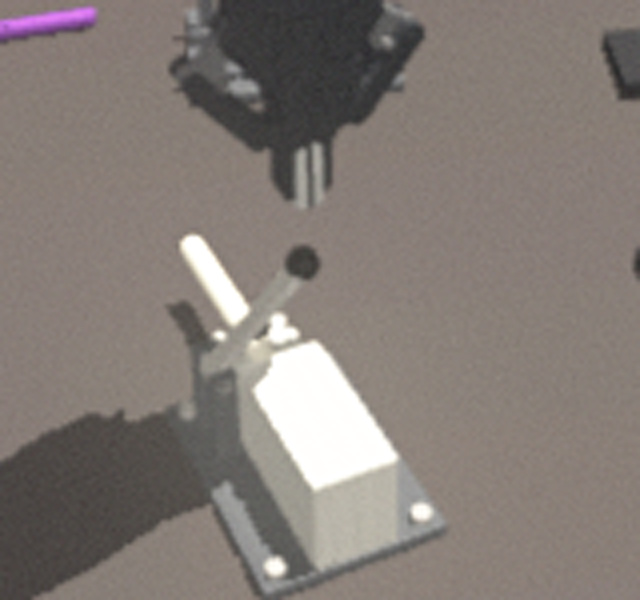

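The side view shows the shut fingertips at (310,205 in the zoom) just above the clamp ball at (302,262), with the rod seated in the jig.

Request:
{"api": "jog_arm", "payload": {
  "plan": [0,0.9,0.2,0.3,0,-0.004,0.008,0,1.0,0,0,0,0,0,0,0.3,0,0,0,0,0]
}}

```text
clock: 22.15
position: [0.5063, -0.107, 0.1358]
orientation: [0.571, 0.418, 0.57, -0.418]
contact_force: [0.2, -0.1, 0.3]
width: 0.0002
```

```bash
python3 cl.py .034 .028 .12
```

```text
22.15 jig 0.0329 0.026 0.1358 F [ 0.2 -0.1  0.3] {'shift_cm': array([1.58, 0.2 , 0.1 ]), 'rot': array([ 0.003,  0.001, -0.002])}
```

Request:
{"api": "jog_arm", "payload": {
  "plan": [0,0.4,0,0,0,0,0,0,0.4,0.1,0,0,0,0,0,0.4,0.1,0,0,0,0,0,0.4,0.1,0,0,0,0]
}}

```text
clock: 22.65
position: [0.5141, -0.1044, 0.1207]
orientation: [0.574, 0.421, 0.568, -0.415]
contact_force: [3.0, 1.5, 3.9]
width: -0.0004
```

```bash
python3 cl.py .034 .033 .11
```

```text
22.65 jig 0.0328 0.0341 0.1207 F [3.  1.5 3.9] {'shift_cm': array([ 1.07, -0.13,  0.12]), 'rot': array([ 0.004,  0.002, -0.012])}
```

Run:
```python
from h import *
from bench import r
d=r.get_image("side"); cv2.imwrite("pics/s10.png",cv2.resize(d["frame"][210:360,200:360,::-1],None,fx=4,fy=4,interpolation=cv2.INTER_CUBIC))
```

```text
(no output)
```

View pics/s10.png

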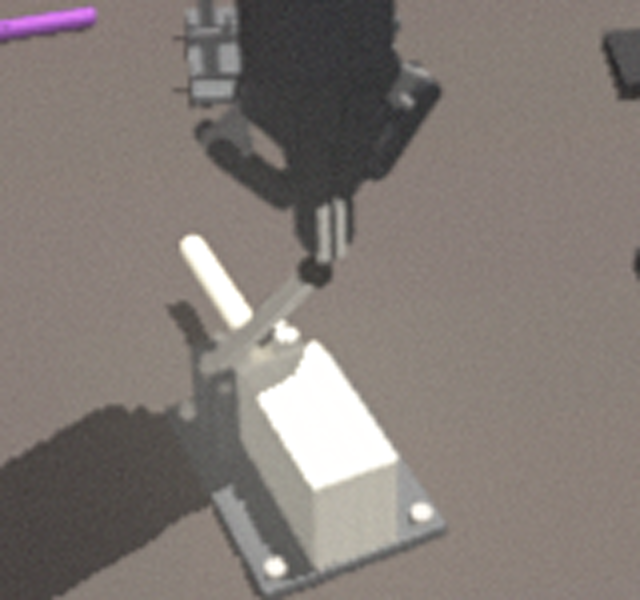

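The fingertips have slid to the outer side of the ball: tips at (332,255), ball at (315,270). I'll lift off and press inboard of the ball, on the arm itself.

Request:
{"api": "jog_arm", "payload": {
  "plan": [0,-1.0,0,0,0,0,0,0,-0.8,-0.8,0,0.003,0,-0.01,0,0,-1.0,0.1,0,0,0,0,0,-0.4,0,0,0,0,0,0,0,0,0,0,0]
}}

```text
clock: 23.32
position: [0.4864, -0.1145, 0.1382]
orientation: [0.568, 0.416, 0.571, -0.422]
contact_force: [0.3, 0.5, -0.6]
width: 0.0002
```

```bash
python3 cl.py .034 .014 .11
```

```text
23.325 jig 0.0341 0.0047 0.1382 F [ 0.3  0.5 -0.6] {'shift_cm': array([ 2.81,  0.96, -0.02]), 'rot': array([-0.001,  0.002,  0.01 ])}
```

Request:
{"api": "jog_arm", "payload": {
  "plan": [0,0.2,0.9,0,0,0.002,0.008,0,0.6,0,0,0,0,0,0,0.3,0,0,0,0,0,0,0,0,0,0,0,0]
}}

```text
clock: 23.82
position: [0.496, -0.1112, 0.1258]
orientation: [0.569, 0.419, 0.57, -0.419]
contact_force: [0.4, -0.2, 0.4]
width: -0.0001
```

```bash
python3 cl.py .034 .015 .11
```

```text
23.825 jig 0.0338 0.0148 0.1258 F [ 0.4 -0.2  0.4] {'shift_cm': array([1.58, 0.02, 0.02]), 'rot': array([-0.001, -0.001,  0.001])}
```

Request:
{"api": "jog_arm", "payload": {
  "plan": [0,0.4,0,0,0,0,0,0,0.4,0,0,0,0,0,0,0.4,0,0,0,0,0]
}}

```text
clock: 24.2
position: [0.4961, -0.1112, 0.1133]
orientation: [0.569, 0.419, 0.57, -0.419]
contact_force: [-0.3, -0.8, 1.0]
width: 0.0002
```

```bash
python3 cl.py .034 .015 .10
```

```text
24.2 jig 0.0338 0.0149 0.1133 F [-0.3 -0.8  1. ] {'shift_cm': array([1.33, 0.01, 0.02]), 'rot': array([-0.001, -0.001,  0.001])}
```

Request:
{"api": "jog_arm", "payload": {
  "plan": [0,0.4,0,0,0,0,0,0,0.4,0,0,0,0,0,0,0.4,0,0,0,0,0]
}}

```text
clock: 24.58
position: [0.496, -0.1112, 0.1004]
orientation: [0.569, 0.419, 0.57, -0.419]
contact_force: [-0.7, 0.9, 0.1]
width: -0.0002
```

```bash
python3 cl.py .034 .015 .09
```

```text
24.575 jig 0.0339 0.0149 0.1004 F [-0.7  0.9  0.1] {'shift_cm': array([1.04, 0.01, 0.01]), 'rot': array([-0.001, -0.001,  0.001])}
```

Request:
{"api": "jog_arm", "payload": {
  "plan": [0,0.4,0,0,0,0,0,0,0.4,0,0,0,0,0]
}}

```text
clock: 24.82
position: [0.4962, -0.1111, 0.0919]
orientation: [0.569, 0.419, 0.57, -0.419]
contact_force: [0.1, 0.2, 1.4]
width: -0.0
```

```bash
python3 cl.py .034 .015 .08;python3 - <<'E'
from h import *
from bench import r
d=r.get_image("side"); cv2.imwrite("pics/s11.png",cv2.resize(d["frame"][210:360,200:360,::-1],None,fx=4,fy=4,interpolation=cv2.INTER_CUBIC))
E
```

```text
24.825 jig 0.0338 0.0151 0.0919 F [0.1 0.2 1.4] {'shift_cm': array([ 1.19, -0.01,  0.02]), 'rot': array([-0.001, -0.001,  0.   ])}
```

View pics/s11.png

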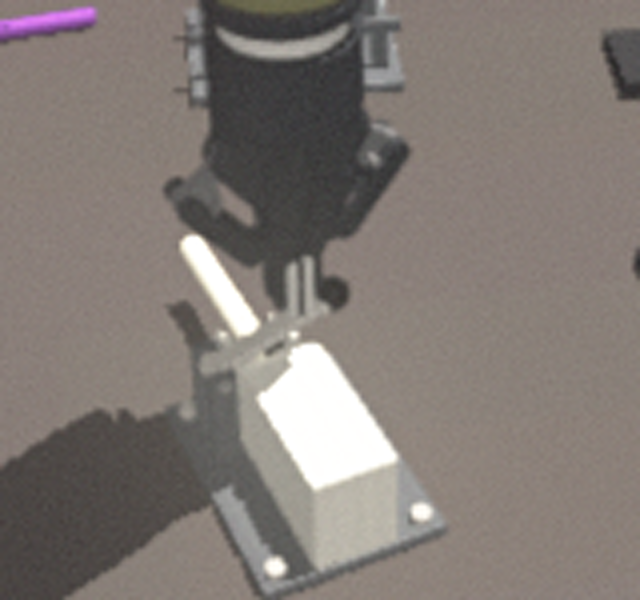

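The fingers are now pressing the arm just inboard of the ball (ball at 333,292) and the arm is going down. Continuing.

Request:
{"api": "jog_arm", "payload": {
  "plan": [0,0.4,0,0,0,0,0,0,0.4,0,0,0,0,0,0,0.3,0,0,0,0,0]
}}

```text
clock: 25.25
position: [0.4965, -0.1109, 0.0799]
orientation: [0.569, 0.419, 0.57, -0.418]
contact_force: [1.1, -0.3, 0.3]
width: 0.0002
```

```bash
python3 cl.py .034 .015 .072
```

```text
25.25 jig 0.0337 0.0154 0.0799 F [ 1.1 -0.3  0.3] {'shift_cm': array([ 0.79, -0.04,  0.03]), 'rot': array([-0.   , -0.001, -0.   ])}
```

Request:
{"api": "jog_arm", "payload": {
  "plan": [0,0.3,0,0,0,0,0,0,0.2,0,0,0,0,0]
}}

```text
clock: 25.5
position: [0.4967, -0.1108, 0.0746]
orientation: [0.57, 0.419, 0.57, -0.418]
contact_force: [1.1, -0.1, 0.7]
width: 0.0004
```

Request:
{"api": "jog_arm", "payload": {
  "plan": [0,0.1,0,0,0,0,0,0,0.1,0,0,0,0,0]
}}

```text
clock: 25.75
position: [0.4968, -0.1108, 0.0724]
orientation: [0.57, 0.419, 0.57, -0.418]
contact_force: [0.7, 0.2, 0.9]
width: 0.0
```

```bash
python3 cl.py .034 .015 .072
```

```text
25.75 jig 0.0337 0.0157 0.0724 F [0.7 0.2 0.9] {'shift_cm': array([ 0.04, -0.07,  0.03]), 'rot': array([-0.   , -0.001, -0.001])}
```

Request:
{"api": "jog_arm", "payload": {
  "plan": [0,0.1,0,0,0,0,0,0,0.1,0,0,0,0,0]
}}

```text
clock: 26.0
position: [0.4969, -0.1108, 0.0719]
orientation: [0.57, 0.419, 0.57, -0.418]
contact_force: [-2.5, -0.2, 15.9]
width: 0.0001
```

Request:
{"api": "jog_arm", "payload": {
  "plan": [0,0.1,0,0,0,0,0,0,0.1,0,0,0,0,0]
}}

```text
clock: 26.25
position: [0.4968, -0.1108, 0.0719]
orientation: [0.571, 0.419, 0.569, -0.419]
contact_force: [-1.0, 0.1, 11.2]
width: 0.0003
```

```bash
python3 cl.py .034 .015 .072;python3 - <<'E'
from h import *
from bench import r
d=r.get_image("side"); cv2.imwrite("pics/s12.png",cv2.resize(d["frame"][210:360,200:360,::-1],None,fx=4,fy=4,interpolation=cv2.INTER_CUBIC))
E
```

```text
26.25 jig 0.0337 0.0158 0.0719 F [-1.   0.1 11.2] {'shift_cm': array([-0.01, -0.08,  0.03]), 'rot': array([ 0.   ,  0.002, -0.002])}
```

View pics/s12.png

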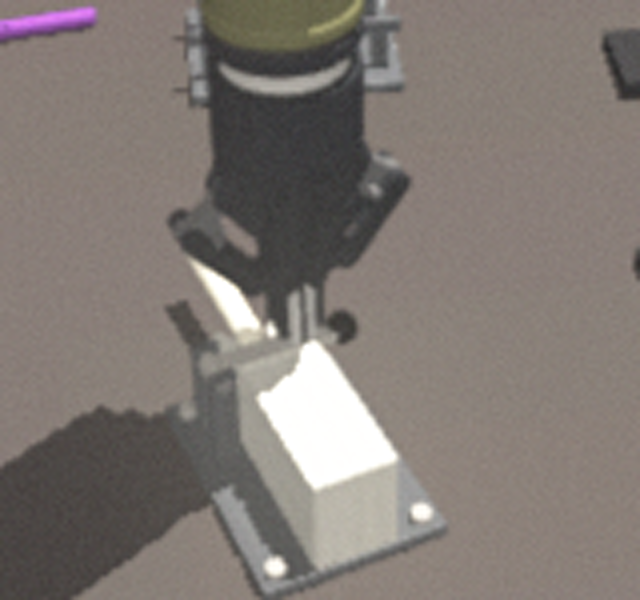

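The clamp arm is flat, with the tip at 61 mm and the end of travel felt at 11–16 N. Lifting away and checking.

Request:
{"api": "jog_arm", "payload": {
  "plan": [0,-0.5,0,0,0,0,0,0,-2,0,0,0,0,0,0,-4,0,0,0,0,0,0,-4,0,-2,0,0,0,0,-4,0,-4,0,0,0,0,-3,0,-4,0,0,0,0,0,0,-2,0,0,0,0,0,0,0,0,0,0,0,0,0,0,0,0,0]
}}

```text
clock: 27.42
position: [0.4578, 0.0049, 0.2519]
orientation: [0.569, 0.418, 0.569, -0.421]
contact_force: [-1.2, 0.7, 0.1]
width: 0.0001
```

Run:
```python
from h import *
from bench import r
s=r.sense(); print(s["clock"],s["position"],np.abs(s["qd"]).max())
for n in("wrist","side"):
    d=r.get_image(n); np.savez(n+"13.npz",**d); cv2.imwrite(f"pics/{n}13.png",d["frame"][:,:,::-1])
```

```text
27.425 [0.45782663 0.0049216  0.25185534] 0.006765707160580991
```

View pics/wrist13.png

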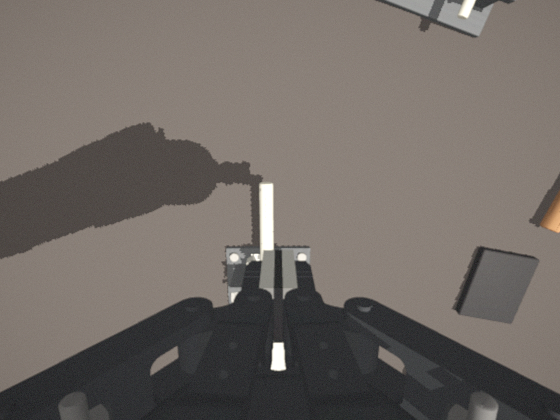

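View pics/side13.png

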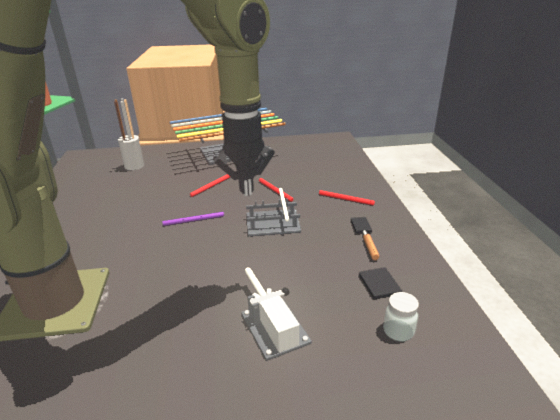

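Run:
```python
from h import *
th=np.radians(-72.6);x=np.array([np.cos(th),np.sin(th)]);y=np.array([-x[1],x[0]]);M=np.array([.4753,-.0948])-.012*x
def top(f,u,v0):
    c=f[v0-25:v0+25,u-2:u+3].min(2).mean(1); k=np.where(c>185)[0][0]; return v0-25+k-(c[k]-185)/(c[k]-c[k-1])
for n,u,v in(("w7",278,165),("w8",282,156),("wrist13",266,185)):
    W=np.load(n+".npz"); t=top(W["frame"].astype(int),u,v); P=ray(W,[[u,t]],.05)[0,:2]-M; print(n,t,"rear jig",(P@x).round(4),(P@y).round(4))
S=np.load("side13.npz"); f=S["frame"].astype(int); 
c=f[275:310,270:300].max(2); ys,xs=np.where(c<45); print("ball px",xs.mean()+270,ys.mean()+275)
for a in (0,.05,.1,.2):
    X=M+.035*x+(-.032+.073*np.cos(a))*y; print(a,proj(S,[*X,.058+.073*np.sin(a)]))
```

```text
w7 165.45535714285714 rear jig -0.0875 -0.0001
w8 153.68965517241378 rear jig -0.0873 0.0001
wrist13 183.26543209876544 rear jig -0.0866 0.0004
ball px nan nan
0 [[284.73830848 291.01628355]]
0.05 [[284.67543727 289.7314376 ]]
0.1 [[284.53464398 288.46935126]]
0.2 [[284.01868354 286.02579478]]<stdin>:8: RuntimeWarning: Mean of empty slice.
  ret = ret.dtype.type(ret / rcount)
```

Run:
```python
from h import *
A=np.load("s9.npz")["frame"].astype(int);B=np.load("side13.npz")["frame"].astype(int)
c=lambda a:np.clip(a[255:305,235:305,::-1],0,255).astype(np.uint8)
for f in(A,B):
    m=(f[262:280,240:258].min(2)>160); ys,xs=np.where(m); print(ys.min()+262,xs.min()+240,m.sum())
cv2.imwrite("pics/cmp.png",cv2.resize(np.hstack([c(A),c(B)]),None,fx=5.6,fy=5.6,interpolation=cv2.INTER_CUBIC))
```

```text
269 245 80
267 245 91
```

View pics/cmp.png

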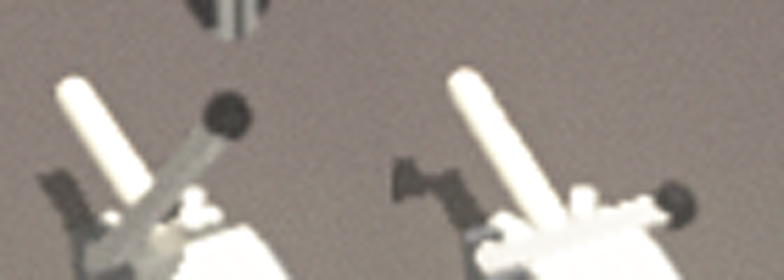

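Run:
```python
from h import *
th=np.radians(-72.6);x=np.array([np.cos(th),np.sin(th)]);M=np.array([.4753,-.0948])-.012*x
S=np.load("side13.npz")
P=lambda jx,z:proj(S,[*(M+jx*x),z])[0].round(2)
print("level at stop",P(-.087,.044),"tail down 2.5mm",P(-.087,.0415),"level, 2mm out",P(-.089,.044))
```

```text
level at stop [246.86 268.96] tail down 2.5mm [246.93 269.8 ] level, 2mm out [246.56 268.47]
```

The rod's tail rose about 1 px when the clamp came down. Levelling of the slightly tail-heavy rod would explain that, but a small back-out can't be ruled out. I'll check by feel with a very gentle touch on the tail using the shut fingers.

```bash
python3 cl.py -.120 0 .12
```

```text
27.525 jig -0.0883 0.0131 0.2516 F [1.2 0.4 0.7] {'shift_cm': array([13.16, -1.28, -3.19]), 'rot': array([-0.004,  0.002,  0.004])}
```

Request:
{"api": "jog_arm", "payload": {
  "plan": [0,1,-0.6,-1.5,-0.004,0.002,0.004,0,3,-0.6,-1.5,0,0,0,0,3,0,0,0,0,0,0,3,0,0,0,0,0,0,2,0,0,0,0,0,0,0.5,0,0,0,0,0,0,0,0,0,0,0,0]
}}

```text
clock: 28.4
position: [0.4389, 0.0242, 0.1205]
orientation: [0.567, 0.421, 0.568, -0.423]
contact_force: [0.1, 0.6, 1.2]
width: -0.0001
```

```bash
python3 cl.py -.115 0 .044
```

```text
28.4 jig -0.1124 0.0008 0.1205 F [0.1 0.6 1.2] {'shift_cm': array([ 7.65, -0.06, -0.26]), 'rot': array([-0.013,  0.001,  0.003])}
```

Request:
{"api": "jog_arm", "payload": {
  "plan": [0,0.5,-0.06,-0.8,-0.012,0,0.003,0,2,0,0,0,0,0,0,2,0,0,0,0,0,0,1.5,0,0,0,0,0,0,0.5,0,0,0,0,0,0,0,0,0,0,0,0]
}}

```text
clock: 29.15
position: [0.4386, 0.0358, 0.0565]
orientation: [0.572, 0.421, 0.569, -0.415]
contact_force: [-1.1, -0.4, -0.1]
width: -0.0003
```

```bash
python3 cl.py -.110 0 .044
```

```text
29.15 jig -0.1236 0.004 0.0565 F [-1.1 -0.4 -0.1] {'shift_cm': array([ 1.24, -0.42,  1.36]), 'rot': array([ 0.002, -0.003, -0.01 ])}
```

Request:
{"api": "jog_arm", "payload": {
  "plan": [0,0.7,-0.4,0.3,0,-0.003,-0.008,0,0.5,0,0.4,0,0,0,0,0,0,0.2,0,0,0,0,0,0,0,0,0,0]
}}

```text
clock: 29.65
position: [0.4389, 0.0277, 0.0462]
orientation: [0.571, 0.42, 0.57, -0.415]
contact_force: [-0.2, 0.4, 1.3]
width: 0.0001
```

```bash
python3 cl.py -.098 0 .044
```

```text
29.65 jig -0.1158 0.0019 0.0462 F [-0.2  0.4  1.3] {'shift_cm': array([ 0.22, -0.19,  1.78]), 'rot': array([ 0.004, -0.002, -0.007])}
```

Request:
{"api": "jog_arm", "payload": {
  "plan": [0,0.2,-0.2,0.3,0.003,-0.002,-0.006,0,0,0,0.3,0,0,0,0,0,0,0.2,0,0,0,0,0,0,0.1,0,0,0]
}}

```text
clock: 30.15
position: [0.44, 0.0181, 0.0446]
orientation: [0.57, 0.419, 0.57, -0.418]
contact_force: [0.4, -0.1, -0.2]
width: 0.0001
```

```bash
python3 cl.py -.098 0 .044
```

```text
30.15 jig -0.1063 0.0001 0.0446 F [ 0.4 -0.1 -0.2] {'shift_cm': array([ 0.06, -0.01,  0.83]), 'rot': array([-0.   , -0.   , -0.001])}
```

Request:
{"api": "jog_arm", "payload": {
  "plan": [0,0,0,0.1,0,0,0,0,0,0,0.1,0,0,0,0,0,0,0.1,0,0,0]
}}

```text
clock: 30.52
position: [0.4409, 0.0151, 0.0446]
orientation: [0.57, 0.419, 0.57, -0.418]
contact_force: [0.2, -0.4, 0.3]
width: 0.0001
```

Request:
{"api": "jog_arm", "payload": {
  "plan": [0,0,0,0.1,0,0,0,0,0,0,0.1,0,0,0]
}}

```text
clock: 30.78
position: [0.4415, 0.0132, 0.0446]
orientation: [0.57, 0.419, 0.57, -0.418]
contact_force: [-0.7, -0.0, 0.4]
width: 0.0
```

```bash
python3 cl.py -.098 0 .044
```

```text
30.775 jig -0.1011 0.0001 0.0446 F [-0.7 -0.   0.4] {'shift_cm': array([ 0.06, -0.01,  0.31]), 'rot': array([ 0.   , -0.   , -0.001])}
```

Request:
{"api": "jog_arm", "payload": {
  "plan": [0,0,0,0.1,0,0,0]
}}

```text
clock: 30.9
position: [0.4419, 0.0122, 0.0446]
orientation: [0.57, 0.419, 0.57, -0.418]
contact_force: [0.4, 0.6, -0.4]
width: -0.0002
```

Request:
{"api": "jog_arm", "payload": {
  "plan": [0,0,0,0.08,0,0,0]
}}

```text
clock: 31.02
position: [0.4421, 0.0113, 0.0446]
orientation: [0.57, 0.419, 0.57, -0.418]
contact_force: [0.3, -0.4, 0.3]
width: -0.0002
```

Request:
{"api": "jog_arm", "payload": {
  "plan": [0,0,0,0.08,0,0,0]
}}

```text
clock: 31.15
position: [0.4424, 0.0105, 0.0446]
orientation: [0.57, 0.419, 0.57, -0.418]
contact_force: [0.9, -0.8, 0.3]
width: -0.0002
```

Request:
{"api": "jog_arm", "payload": {
  "plan": [0,0,0,0.08,0,0,0]
}}

```text
clock: 31.28
position: [0.4426, 0.0097, 0.0446]
orientation: [0.57, 0.419, 0.57, -0.418]
contact_force: [-0.4, -0.8, 0.4]
width: -0.0003
```

Request:
{"api": "jog_arm", "payload": {
  "plan": [0,0,0,0.07,0,0,0]
}}

```text
clock: 31.4
position: [0.4428, 0.009, 0.0446]
orientation: [0.57, 0.419, 0.57, -0.418]
contact_force: [-0.7, 0.7, -0.3]
width: -0.0003
```

Request:
{"api": "jog_arm", "payload": {
  "plan": [0,0,0,0.07,0,0,0]
}}

```text
clock: 31.52
position: [0.4429, 0.009, 0.0446]
orientation: [0.57, 0.419, 0.57, -0.418]
contact_force: [-1.1, 2.4, -0.6]
width: 0.0002
```

```bash
python3 cl.py -.098 0 .044
```

```text
31.525 jig -0.0967 0.0001 0.0446 F [-1.1  2.4 -0.6] {'shift_cm': array([ 0.06, -0.01, -0.13]), 'rot': array([ 0.001, -0.002, -0.002])}
```

Request:
{"api": "jog_arm", "payload": {
  "plan": [0,0,0,0.07,0,0,0,0,0,0,0.06,0,0,0]
}}

```text
clock: 31.78
position: [0.4429, 0.009, 0.0446]
orientation: [0.57, 0.419, 0.571, -0.417]
contact_force: [-1.2, 2.8, 1.5]
width: 0.0001
```

```bash
python3 cl.py -.098 0 .044
```

```text
31.775 jig -0.0967 0.0001 0.0446 F [-1.2  2.8  1.5] {'shift_cm': array([ 0.06, -0.01, -0.13]), 'rot': array([ 0.002, -0.004, -0.002])}
```

It holds rigid at about 3 N with no movement, so the rod is on the stop. Backing straight off, then up.

Request:
{"api": "jog_arm", "payload": {
  "plan": [0,0,0,-0.5,0,0,0,0,0,0,-1.5,0,0,0,0,0,0,-2,0,0,0,0,-2,0,-1,0,0,0,0,-4,0,0,0,0,0,0,-4,0,0,0,0,0,0,-4,0,0,0,0,0,0,-2,0,0,0,0,0,0,0,0,0,0,0,0,0,0,0,0,0,0,0]
}}

```text
clock: 33.02
position: [0.428, 0.0538, 0.2063]
orientation: [0.572, 0.416, 0.568, -0.422]
contact_force: [-0.2, -0.3, -0.2]
width: 0.0001
```

Run:
```python
from h import *
from bench import r
s=r.sense(); print(s["clock"],s["position"],np.abs(s["qd"]).max(),s["contact_force"])
B=np.load("side13.npz")["frame"]
d=r.get_image("side"); np.savez("side14.npz",**d)
t=r.get_image("top")["frame"]
c=lambda a:a[255:325,230:310,::-1]
cv2.imwrite("pics/cmp2.png",cv2.resize(np.hstack([c(B),c(d["frame"])]),None,fx=4.9,fy=4.9,interpolation=cv2.INTER_CUBIC))
cv2.imwrite("pics/top14.png",t[:,:,::-1])
```

```text
33.025 [0.42801942 0.05375429 0.20634493] 0.007964181247853018 [-0.24472857 -0.34531636 -0.2414173 ]
```

View pics/cmp2.png

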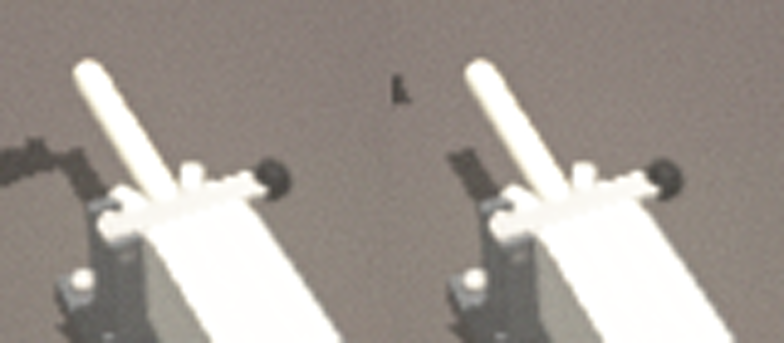

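View pics/top14.png

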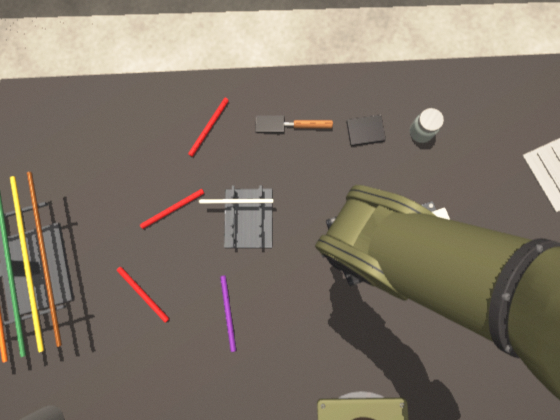

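The before and after crops match: the rod's tail is at (88,62) in both, and the clamp is flat with its ball at (270,180). In the top view the thin rod, paddle, marver and jar are all where they started. Handing in.

```bash
python3 -c "
from bench import r
print(r.sign_off())"
```

```text
the job is handed in; nothing more can be done
None
```

The thick white rod is in the jig, up against the stop, with the clamp arm folded down on it. I handed the job in at about 33 s of the 66 s allowed.

- **Stop:** I felt it with the rod's end about 93 mm inside the bore. I held the rod there at about 4–6 N for roughly a second, then released it.
- **Clamp:** The first push slid off the outer side of the ball, so I lifted and pressed the arm just inboard of it instead. The arm reached its end of travel with the fingertips at 61 mm, pressing with 11–16 N.
- **Extra touch on the rod:** After clamping, the side view showed the rod's tail about 1 px higher. I put this down to the clamp levelling the rod, but a small back-out could not be ruled out. I touched the tail with the shut fingers at about 3 N and it did not give, and the rod looked the same before and after.
- **Small disagreement:** That touch put the tail at about −85.7 mm in jig coordinates, while the cameras put it at about −87 mm. I take this as calibration error and finger size.
- **Other things on the bench:** In the last pictures the clamp ball is at its flat position. The thin rod, paddle, marver and jar are where they started, and the robot is clear of everything.

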